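# Open the gate in front of the brown bottle

## Robot

A 6-joint arm with a two-finger parallel gripper is mounted at the origin on a cart in front of the work surface, level with it; the furniture and walls round the work are solid. World frame = base frame: x ahead of the robot, y to its left, z up, the work surface at z = 0. Lengths are in m, angles in rad, forces in N, time in s.
With the tool pointing down it reaches from about 0.35 to 0.975 m from the base axis. Payload 17.4 kg.
Tool frame: the origin (TCP) lies on the mounting face of the last link; the fingertips stand 173 mm ahead of it and the grasp point (between the pads) lies 155 mm ahead of it; z points along the fingers, y is the direction in which the jaws open and shut (so a half turn about z gives the same grasp; the last joint's range is limited). The gripper opens to 85 mm and grips with 20 to 120 N. Pads are 22 mm wide; open, the fingers measure 114 mm over their backs; the gripper's body (76 mm by 85 mm) begins 54 mm behind the grasp point. The pads swing forward as they close: fully open they stand 13 mm farther back than shut.
Start: joints at [1.249, 0.116, 1.442, -0, 1.584, -0.038], TCP at [0.189, 0.648, 0.405] pointing down, gripper open.
Joint ranges: [-2.83, 2.83], [-0.83, 2.19], [0.07, 2.5], [-1.14, 4.28], [0.01, 3], [-2.97, 2.97]. Speed limits (rad/s): [1.89, 1.89, 2.22, 3.14, 3.14, 3.14].

## Interface

Orientations are given as a unit quaternion [x, y, z, w].
In Python, from bench import r gives the robot as it stands. The module is installed in compiled form; this text tells all that it offers.
- The arm moves only by the tool send_rows, never from a script. Its argument "deltas" is a list of rows, each a list of 3 entries, a list of its own where there are three numbers: the turn, a rotation vector about the tool's x, y, z in degrees, then the shift along the tool's x, y, z in mm, then the finger opening in mm, from 0 to 85.4. A call has 1 to 12 rows; each row is the pose to reach, as a shift and turn from the pose commanded when the call began, along the tool's axes at that moment; what a row does not reach only later rows make up. A row lasts 1/10 s, in which the tool goes at most 50 mm and 8.59 degrees, less where a joint would pass 70% of its speed; a pose out of reach is approached as far as the arm can. A call with a gripper value outside its range is refused whole. The fingers move at their own pace and stop on an object; "squeeze" is the grip in N (left out, the last holds). Time passes only in rows, so rows that repeat a pose let the fingers close. It gives the time, the measured TCP pose, the force and the opening at its end, in the units of the state.
- r.observe(): the state, without advancing time (a new reading comes with each control period).
- r.read_camera(name): name is "side" or "top" or "wrist"; returns a dict with "frame" (480x640x3 uint8, red, green, blue), "camera_matrix" (3x3 intrinsics, pixels), "k1" (the pictures are not rectified: a ray, as slopes to the right and down, at radius r is drawn at 1 + k1 r^2 times it, then the intrinsics apply), "world_from_camera" (4x4, takes a point from camera to world coordinates). Camera axes: x right, y up, looking along -z (the intrinsics and any distortion apply to the point x, -y, -z); pixel columns grow to the right and rows downward; lengths in m; the calibration is good to about 2 mm. A picture is of the moment at which its call begins. There is no depth.
- r.job_done(): hands the job in, once; it reports no verdict.
The state is a dict: "t": time; "qpos": joint angles; "joint_velocities": joint speeds; "tau": joint torques, N m; "position": TCP position; "eef_rot": TCP orientation; "contact_force": force on the tool from outside, world axes, zero at the start; "torque": the same for the moment, N m; "gripper_width": finger opening in m.
Only numpy, scipy, OpenCV 4.12 (cv2) and the standard library are available. Lean on these libraries where they do the work, as an engineer would, in place of code of your own. Each camera call takes 0.05 s, during which the arm holds its last target.

## Task

The bottle pen on the worktop has two small gates, each held by a latch bar that drops into a catch. Lift the bar of the gate that stands in front of the brown bottle out of its catch by its yellow knob, swing that gate wide open (70 degrees or so, at least 60) and let the bar drop back down on the gate. Leave the other gate latched and the brown bottle standing.

Things in the scene. Friction and masses are not known exactly. Their poses are not given: they have to be found in the camera images.
- brown_mid (a point): middle, half-way up, of the brown glass bottle with a dark blue cap, 81 mm across, 174 mm high, loose in one of the pen's bays (left bay: about y = +105 mm in the pen's frame; right: -105); a white wash bottle with red cap, 215 mm high, is in the other
- pen: fixed bottle pen: grey tray 176x404x6 mm, posts up to 149 mm, two bays, each with a white wire gate (top 113 mm) in front. Origin: under the tray's centre; x from the gates to the back, y left, z up. Gate hinges are upright, at (-75, 190) mm for the left gate, (-75, -20) for the right; the free right-hand end swings out to -x, up to 97 degrees, moves lightly and stays where left
- knob_left (a point): centre of the 26 mm yellow ball on top of the left gate's latch bar (bar's top 26 mm below the ball); latched it is at (-95, 60, 180) mm in the pen's frame. The bar pivots on the gate, on a pin level with the bar, 105 mm nearer the hinge and 45 mm below the ball: rising 20 mm, the ball moves about 10 mm towards the hinge. It can rise about 40 mm
- knob_right (a point): the same ball on the right gate's bar; latched it is at (-95, -150, 180) mm in the pen's frame. On both gates the bar's free end lies in a catch on the post beyond it, behind a lip: the ball must rise 9 mm or more (20 is ample) before the gate can swing. Let go, the bar (about 1 N) drops on its rest on the gate, at any gate angle
Things that resemble listed ones, but are neither listed nor needed, are in the scene too. What is shaped like the part that bears brown_mid but orange is not meant.

How it is judged:
By the outcome, as a careful person would: the job done as asked, in the order asked, and still so for the second after the job is handed in, with the robot touching nothing.
It also fails if it takes over 35 s, if anything falls off the work surface, if the arm or the gripper's body presses on something with over 40 N, if the wrist force passes 120 N, or if a joint passes its speed limit or range.

## Working session

There is one attempt and no reset: what is moved stays moved. The work goes in short steps, Python scripts to look and compute and a tool call to move; the robot and the scene stay as the last step left them, time stands still between calls to the robot, and variables do not carry over. Pictures are saved under pics/ and viewed, and the job is handed in when it is done.

Besides the shell and the picture viewer there is one more tool, called after "Request:" as name(argument=value, ...) on one line, values as JSON. send_rows: Moves the arm, as the interface text tells. Its arguments: {"type":"object","properties":{"deltas":{"type":"array","items":{"type":"array"}},"squeeze":{"type":"number"}},"required":["deltas"]}

```bash
mkdir -p pics
cat > h.py <<'E'
import numpy as np, cv2, json
from bench import r
from scipy.spatial.transform import Rotation as R
def snap(n,f):
    d=r.read_camera(n); cv2.imwrite(f,cv2.cvtColor(d["frame"],cv2.COLOR_RGB2BGR)); return d
def ray(d,u,v):
    K=np.array(d["camera_matrix"]);k1=d["k1"]
    a=np.array([(u-K[0,2])/K[0,0],(v-K[1,2])/K[1,1]]);s=a.copy()
    for _ in range(30): s=a/(1+k1*(s@s))
    T=np.array(d["world_from_camera"])
    w=T[:3,:3]@np.array([s[0],-s[1],-1]); return T[:3,3],w/np.linalg.norm(w)
def onplane(d,u,v,z):
    o,w=ray(d,u,v); return o+w*(z-o[2])/w[2]
def tri(rs):
    A=np.zeros((3,3));b=np.zeros(3)
    for o,w in rs:
        P=np.eye(3)-np.outer(w,w);A+=P;b+=P@o
    p=np.linalg.solve(A,b); return p,[np.linalg.norm((np.eye(3)-np.outer(w,w))@(p-o)) for o,w in rs]
def proj(d,p):
    T=np.array(d["world_from_camera"]);K=np.array(d["camera_matrix"])
    c=T[:3,:3].T@(np.array(p)-T[:3,3]);s=np.array([c[0],-c[1]])/-c[2];s=s*(1+d["k1"]*(s@s))
    return K[:2,:2]@s+K[:2,2]
def blobs(d,lo,hi,amin=20):
    hsv=cv2.cvtColor(d["frame"],cv2.COLOR_RGB2HSV);m=cv2.inRange(hsv,np.array(lo),np.array(hi))
    n,l,s,c=cv2.connectedComponentsWithStats(m)
    return [(c[i].round(1).tolist(),s[i].tolist()) for i in range(1,n) if s[i,4]>=amin]
E
python3 - <<'E'
from h import *
for n in ["side","top","wrist"]:
    d=snap(n,f"pics/{n}0.png"); print(n,np.array(d["world_from_camera"]).round(3).tolist(),blobs(d,(22,120,100),(35,255,255)))
s=r.observe();print({k:np.round(v,3).tolist() for k,v in s.items()})
E
```

```text
side [[-0.997, -0.06, 0.05, 0.731], [0.074, -0.518, 0.852, 0.986], [-0.025, 0.853, 0.521, 0.681], [0.0, 0.0, 0.0, 1.0]] [([319.9, 174.7], [316, 170, 9, 10, 68]), ([338.5, 212.2], [332, 206, 14, 13, 130])]
top [[0.371, 0.882, -0.29, 0.312], [-0.929, 0.351, -0.12, -0.084], [-0.004, 0.314, 0.95, 1.243], [0.0, 0.0, 0.0, 1.0]] [([313.3, 254.7], [308, 249, 12, 13, 121]), ([413.8, 281.1], [408, 275, 13, 13, 127])]
wrist [[0.28, -0.918, -0.281, 0.118], [0.96, 0.267, 0.083, 0.669], [-0.001, -0.293, 0.956, 0.374], [0.0, 0.0, 0.0, 1.0]] []
{'t': 0.15, 'qpos': [1.249, 0.116, 1.442, 0.0, 1.584, -0.038], 'joint_velocities': [0.001, -0.003, -0.002, -0.001, 0.001, -0.0], 'tau': [0.0, -73.251, -63.285, -0.0, 0.005, 0.0], 'position': [0.189, 0.648, 0.404], 'eef_rot': [0.141, 0.99, -0.0, -0.0], 'contact_force': [0.463, 0.354, 1.304], 'torque': [-0.033, 0.018, 0.014], 'gripper_width': 0.085}
```

View pics/side0.png

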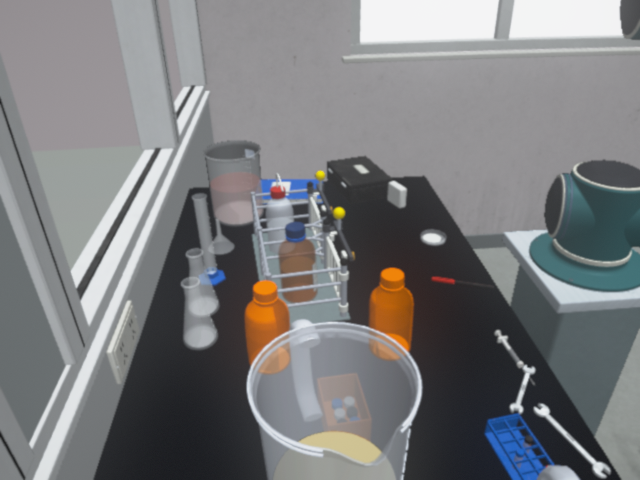

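View pics/top0.png

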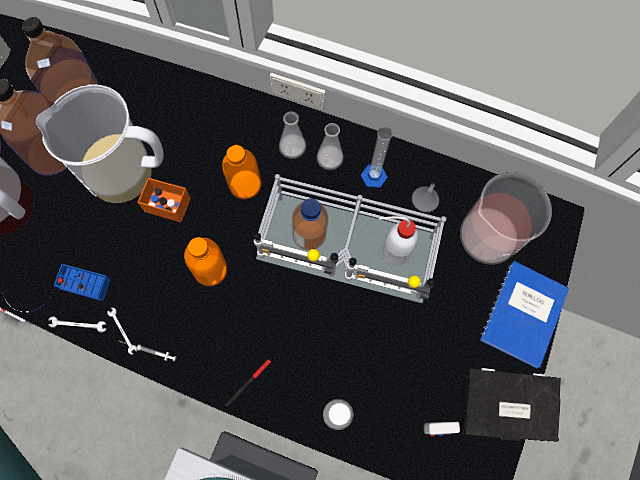

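Run:
```python
from h import *
a=r.read_camera("side");b=r.read_camera("top")
S=[(319.9,174.7),(338.5,212.2)];T=[(313.3,254.7),(413.8,281.1)]
for i in S:
  for j in T:
    p,e=tri([ray(a,*i),ray(b,*j)]);print(i,j,p.round(4),np.round(e,4))
```

```text
(319.9, 174.7) (313.3, 254.7) [0.6293 0.0142 0.2545] [0.0301 0.0301]
(319.9, 174.7) (413.8, 281.1) [ 0.6432 -0.182   0.1803] [0.0003 0.0003]
(338.5, 212.2) (313.3, 254.7) [0.6204 0.0265 0.1804] [0.0003 0.0003]
(338.5, 212.2) (413.8, 281.1) [ 0.6328 -0.179   0.0903] [0.0379 0.0379]
```

Left/right knob pairing is clean (residual 0.3 mm, z = 180 mm, 210 mm apart). The brown bottle (top view 311,225) is in the left bay. The candidates for the knob are the yellow balls at top (313,255), which is left, and (414,281), which is right. Orange lookalike bottles are at (240,170) and (205,262). Next: a close crop to check the choice, and the clearance to the near orange bottle.

Run:
```python
from h import *
a=r.read_camera("side");b=r.read_camera("top")
kl=np.array([.6204,.0265]);kr=np.array([.6432,-.182])
y=(kl-kr)/np.linalg.norm(kl-kr);x=np.array([y[1],-y[0]]);print("yaw",np.degrees(np.arctan2(x[1],x[0])))
o=kl-(-.095*x+.06*y);print("origin",o)
topen=lambda p:((p[:2]-o)@x*1e3,(p[:2]-o)@y*1e3,p[2]*1e3)
w=lambda px,py:o+px*x/1e3+py*y/1e3
for n,s,t in [("brown cap",(295,230),(312,209)),("orangeA",(265,291),(236,153)),("orangeB",(392,277),(200,245))]:
    p,e=tri([ray(a,*s),ray(b,*t)]);print(n,p.round(3),np.round(topen(p)),np.round(e,4))
for th in (0,20,45,70,75):
    c,s=np.cos(np.radians(th)),np.sin(np.radians(th));print(th,w(-75-20*c-130*s,190+20*s-130*c).round(4))
f=b["frame"][170:310,230:450];cv2.imwrite("pics/c1.png",cv2.cvtColor(cv2.resize(f,None,fx=3.5,fy=3.5,interpolation=cv2.INTER_CUBIC),cv2.COLOR_RGB2BGR))
f=a["frame"][150:330,230:420];cv2.imwrite("pics/c2.png",cv2.cvtColor(cv2.resize(f,None,fx=3.2,fy=3.2,interpolation=cv2.INTER_CUBIC),cv2.COLOR_RGB2BGR))
```

```text
yaw 6.240641447310562
origin [ 0.72135931 -0.02281752]
brown cap [0.717 0.068 0.166] [  6.  90. 166.] [0.0002 0.0002]
orangeA [0.779 0.274 0.164] [ 89. 288. 164.] [0.0014 0.0014]
orangeB [0.554 0.256 0.165] [-136.  296.  165.] [0.0029 0.0029]
0 [0.6204 0.0265]
20 [0.5758 0.0364]
45 [0.5292 0.0691]
70 [0.5007 0.1184]
75 [0.4977 0.1294]
```

View pics/c1.png

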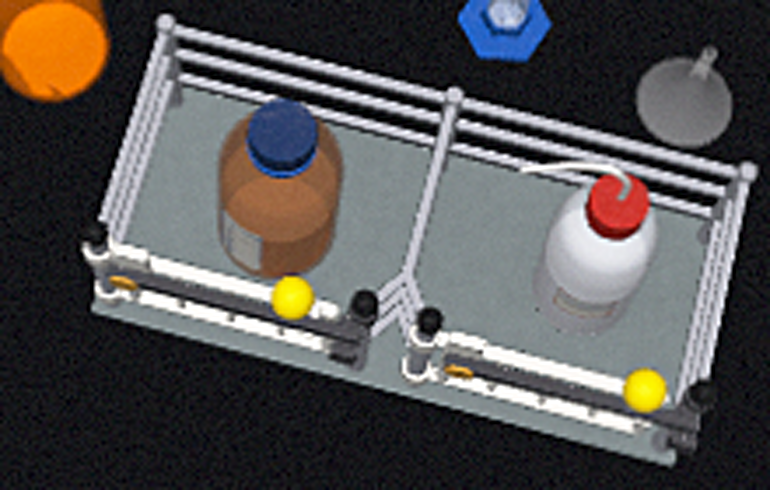

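View pics/c2.png

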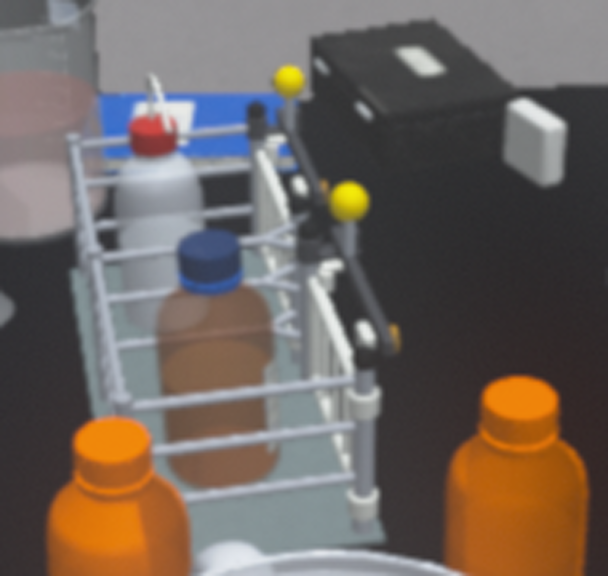

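The crops confirm the choice: the brown bottle with the blue cap is behind the left gate, whose knob is at top (313,255). The near orange bottle is about 147 mm from the gate-open knob position, so it is clear. I'll write a helper for the deltas.

```bash
cat >> h.py <<'E'
def plan(pts,base=None):
    """pts: (x,y,z,yaw of tool y deg); prints row deltas from nominal/current pose"""
    s=r.observe();R0=R.from_quat(s["eef_rot"]);p0=np.array(s["position"])
    if base is not None: p0,R0=base
    for x,y,z,a in pts:
        a=np.radians(a);Y=np.array([np.cos(a),np.sin(a),0]);Z=np.array([0,0,-1.]);X=np.cross(Y,Z)
        Rt=R.from_matrix(np.c_[X,Y,Z])
        print((R0.inv()*Rt).as_rotvec(degrees=True).round(1).tolist(),(R0.inv().apply(np.array([x,y,z])-p0)*1e3).round(1).tolist())
E
python3 - <<'E'
from h import *
plan([(.40,.34,.47,40),(.6204,.0265,.45,6.2),(.6204,.0265,.333,6.2)])
E
```

```text
[-0.0, 0.0, 33.7] [-288.8, -236.6, -65.4]
[-0.0, 0.0, 67.5] [-588.2, -475.9, -45.3]
[-0.0, 0.0, 67.5] [-588.2, -475.8, 71.7]
```

Request:
send_rows(deltas=[[[0,0,4],[-30,-24,-30],85],[[0,0,8],[-65,-53,-65],85],[[0,0,13],[-100,-82,-65],85],[[0,0,17],[-135,-111,-65],85],[[0,0,21],[-170,-140,-65],85],[[0,0,25],[-205,-168,-65],85],[[0,0,29],[-240,-197,-65],60],[[0,0,33],[-275,-226,-65],50],[[0,0,37],[-310,-254,-60],50],[[0,0,41],[-345,-282,-60],50],[[0,0,45],[-380,-310,-55],50],[[0,0,49],[-415,-338,-55],50]])

```text
t: 1.55
position: [0.4934, 0.2055, 0.4594]
eef_rot: [0.54, 0.841, -0.0, -0.0]
contact_force: [1.2, 0.1, -1.1]
gripper_width: 0.0494
```

Run:
```python
from h import *
s=r.observe();print(s["t"],s["position"],s["qpos"],s["gripper_width"])
plan([(.6204,.0265,.45,6.2)])
```

```text
1.55 [0.49338745 0.20554626 0.4593649 ] [ 3.46999771e-01 -2.00615143e-01  1.66077660e+00  4.28773824e-05
  1.68149621e+00 -8.18762196e-02] 0.04943331258909499
[-0.0, -0.0, 18.4] [-215.6, 41.1, 9.4]
```

Request:
send_rows(deltas=[[[0,0,4],[-43,8,2],50],[[0,0,8],[-86,16,4],50],[[0,0,12],[-130,24,6],50],[[0,0,16],[-172,33,8],50],[[0,0,18.4],[-205,39,9],50],[[0,0,18.4],[-215.5,41,9.5],50],[[0,0,18.4],[-215.5,41,9.5],50]])

```text
t: 2.25
position: [0.6207, 0.0279, 0.4497]
eef_rot: [0.667, 0.745, -0.0, -0.0]
contact_force: [-0.6, -0.4, -0.8]
gripper_width: 0.0499
```

Run:
```python
from h import *
s=r.observe();print(s["t"],s["position"],s["gripper_width"])
plan([(.6204,.0265,.333,6.2)])
d=snap("wrist","pics/w1.png");print(blobs(d,(22,120,100),(35,255,255)),proj(d,(.6204,.0265,.1804)))
for c,st in blobs(d,(22,120,100),(35,255,255)):print(onplane(d,*c,.18))
```

```text
2.25 [0.62067878 0.02788875 0.44967599] 0.049911506678861225
[-0.1, -0.0, 0.1] [-1.4, -0.3, 116.7]
[([314.9, 90.1], [314, 80, 3, 21, 55]), ([321.4, 248.5], [303, 230, 38, 38, 1118]), ([316.5, 349.0], [316, 344, 2, 11, 22])] [320.43482666 247.37157547]
[0.60606275 0.12654441 0.18      ]
[0.62115932 0.02563738 0.18      ]
[ 0.62618096 -0.05403403  0.18      ]
```

View pics/w1.png

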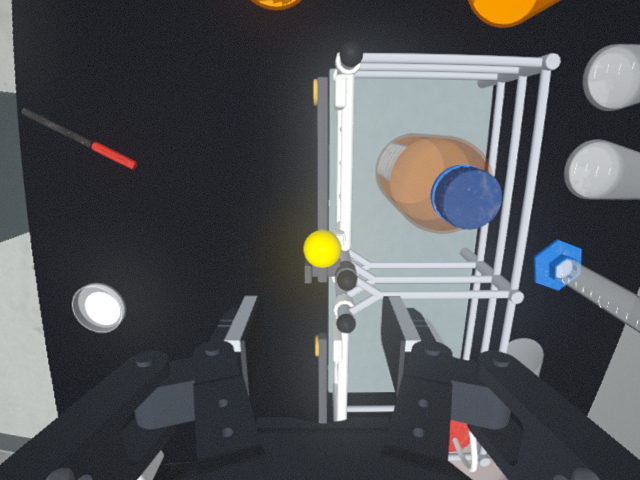

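The wrist view shows the knob at (321,248), within 1.5 px of where I predicted. The brown bottle is to the right, well clear of the finger path, and the view is square to the gate. Descending.

Request:
send_rows(deltas=[[[0,0,0],[-0.5,0,35],50],[[0,0,0],[-1,0,70],50],[[0,0,0],[-1.5,0,100],50],[[0,0,0],[-1.5,0,115],50],[[0,0,0],[-1.5,0,116],50],[[0,0,0],[-1.5,0,116],50]])

```text
t: 2.9
position: [0.6203, 0.0279, 0.3357]
eef_rot: [0.667, 0.745, 0.001, 0.001]
contact_force: [-0.6, 0.0, 0.8]
gripper_width: 0.05
```

Request:
send_rows(deltas=[[[0,0,0],[0,0,0],30],[[0,0,0],[0,0,0],20],[[0,0,0],[0,0,0],15],[[0,0,0],[0,0,0],15],[[0,0,0],[0,0,0],15],[[0,0,0],[0,0,0],15]], squeeze=30)

```text
t: 3.5
position: [0.6203, 0.0273, 0.336]
eef_rot: [0.667, 0.745, 0.0, 0.0]
contact_force: [-4.8, 0.2, 7.2]
gripper_width: 0.0241
```

Run:
```python
from h import *
s=r.observe();print(s["t"],s["position"],s["gripper_width"],s["contact_force"])
snap("wrist","pics/w2.png")
```

```text
3.5 [0.62032532 0.02728081 0.33598272] 0.024072121415162837 [-4.76884194  0.17972529  7.23475217]
```

View pics/w2.png

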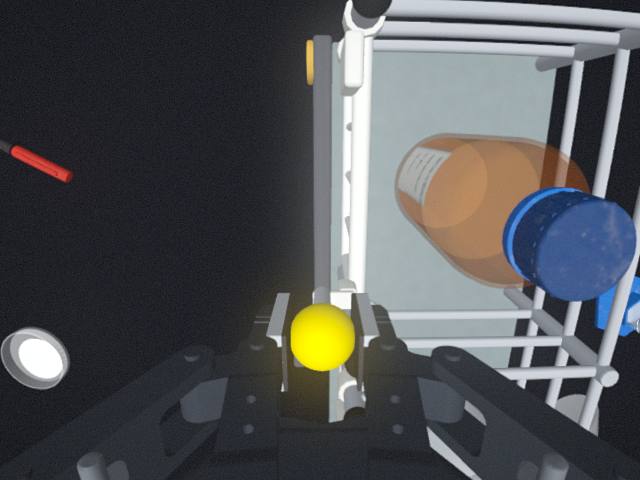

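Grip seated: ball between the pads, opening 24 mm. Lifting along the bar's arc, where tool +x points to the hinge.

Request:
send_rows(deltas=[[[0,0,0],[1,0,-2.5],15],[[0,0,0],[2.2,0,-5],15],[[0,0,0],[3.5,0,-7.5],15],[[0,0,0],[4.9,0,-10],15],[[0,0,0],[6.6,0,-13],15],[[0,0,0],[8.5,0,-16],15],[[0,0,0],[10.5,0,-19],15],[[0,0,0],[12.5,0,-22],15],[[0,0,0],[12.5,0,-22],15]])

```text
t: 4.45
position: [0.619, 0.04, 0.3566]
eef_rot: [0.667, 0.745, 0.0, -0.0]
contact_force: [-1.0, -1.1, 0.1]
gripper_width: 0.0239
```

Run:
```python
from h import *
s=r.observe();print(s["t"],s["position"],s["gripper_width"],s["contact_force"])
d=snap("wrist","pics/w3.png");snap("side","pics/s3.png")
f=cv2.imread("pics/s3.png")[130:330,230:430];cv2.imwrite("pics/s3c.png",cv2.resize(f,None,fx=3,fy=3))
```

```text
4.45 [0.61895555 0.04003897 0.35659198] 0.023861520530082822 [-1.01334231 -1.07153952  0.09584451]
```

View pics/w3.png

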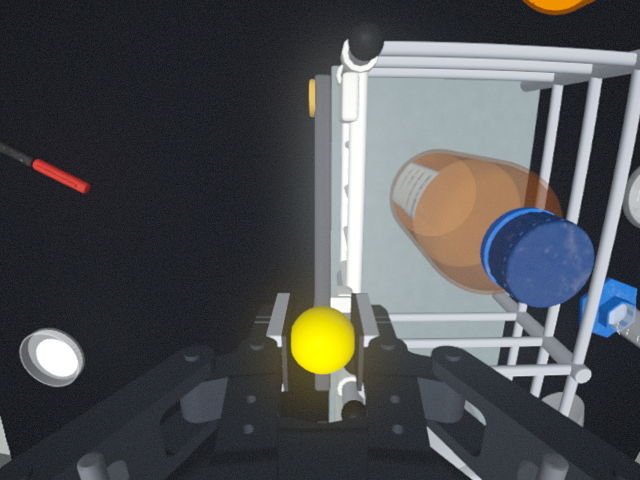

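View pics/s3c.png

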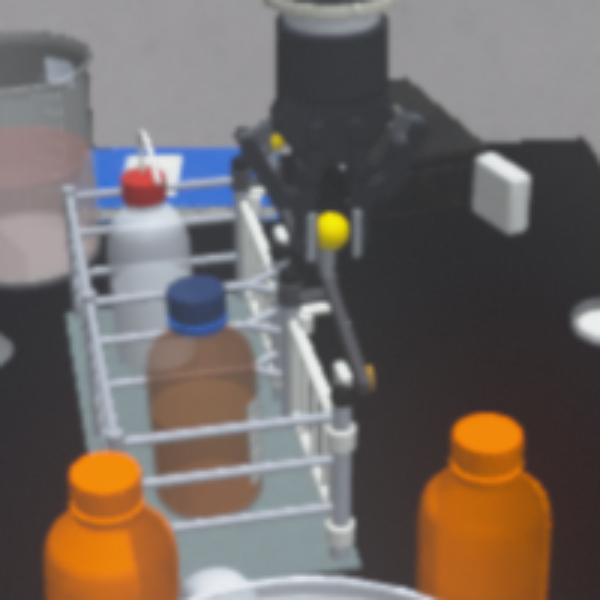

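The bar is clear of the catch, with the ball up about 21 mm. Working out the swing rows about the hinge.

Run:
```python
import numpy as np
def go(t0,ts):
    # tool frame rotated by t0: X=radial-in , Y=pen x at closed
    for t in ts:
        a=np.radians(t-t0);c,s=np.cos(a),np.sin(a);print(t,[0,0,t-t0],[round(-117*c+20*s+117,1),round(-20*c-117*s+20,1)])
go(0,[1,3,6,9,12,16,20,24,28,32,36,38])
```

```text
1 [0, 0, 1] [np.float64(0.4), np.float64(-2.0)]
3 [0, 0, 3] [np.float64(1.2), np.float64(-6.1)]
6 [0, 0, 6] [np.float64(2.7), np.float64(-12.1)]
9 [0, 0, 9] [np.float64(4.6), np.float64(-18.1)]
12 [0, 0, 12] [np.float64(6.7), np.float64(-23.9)]
16 [0, 0, 16] [np.float64(10.0), np.float64(-31.5)]
20 [0, 0, 20] [np.float64(13.9), np.float64(-38.8)]
24 [0, 0, 24] [np.float64(18.2), np.float64(-45.9)]
28 [0, 0, 28] [np.float64(23.1), np.float64(-52.6)]
32 [0, 0, 32] [np.float64(28.4), np.float64(-59.0)]
36 [0, 0, 36] [np.float64(34.1), np.float64(-65.0)]
38 [0, 0, 38] [np.float64(37.1), np.float64(-67.8)]
```

Request:
send_rows(deltas=[[[0,0,1],[0.4,-2,0],15],[[0,0,3],[1.2,-6,0],15],[[0,0,6],[2.7,-12,0],15],[[0,0,9],[4.6,-18,0],15],[[0,0,12],[6.7,-24,0],15],[[0,0,16],[10,-31.5,0],15],[[0,0,20],[14,-39,0],15],[[0,0,24],[18,-46,0],15],[[0,0,28],[23,-52.5,0],15],[[0,0,32],[28.5,-59,0],15],[[0,0,36],[34,-65,0],15],[[0,0,38],[37,-68,0],15]])

```text
t: 5.75
position: [0.5469, 0.0695, 0.3558]
eef_rot: [0.874, 0.486, 0.0, -0.0]
contact_force: [4.2, 3.2, -5.6]
gripper_width: 0.0241
```

Run:
```python
from h import *
s=r.observe();print(s["t"],s["position"],s["gripper_width"],s["contact_force"],s["qpos"][5])
snap("top","pics/t4.png")
```

```text
5.75 [0.54686061 0.06946098 0.35583907] 0.02407065934580792 [ 4.2143317   3.21093382 -5.64997047] 0.6357505340373409
```

View pics/t4.png

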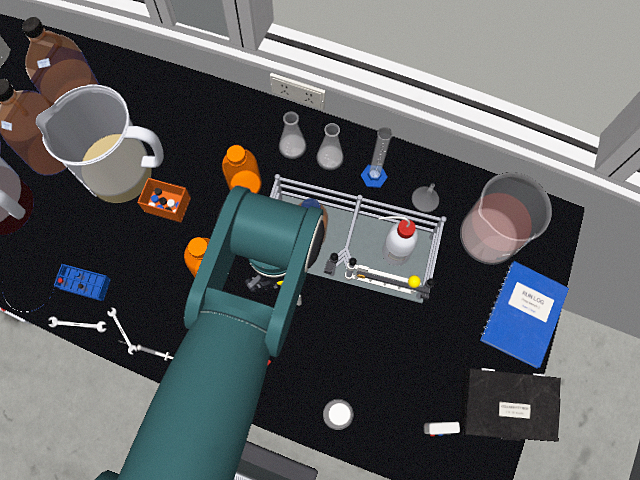

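The top view shows the left gate swung out with the gripper and the right gate still shut, with its knob at (414,281). Forces are low, so I'll do another 36°, to about 74°.

Request:
send_rows(deltas=[[[0,0,2],[0.8,-4,0],15],[[0,0,6],[2.7,-12,0],15],[[0,0,9],[4.6,-18,0],15],[[0,0,12],[6.7,-24,0],15],[[0,0,16],[10,-31.5,0],15],[[0,0,20],[14,-39,0],15],[[0,0,24],[18,-46,0],15],[[0,0,28],[23,-52.5,0],15],[[0,0,32],[28.5,-59,0],15],[[0,0,36],[34,-65,0],15],[[0,0,36],[34,-65,0],15],[[0,0,36],[34,-65,0],15]])

```text
t: 7.0
position: [0.5101, 0.1323, 0.3556]
eef_rot: [0.981, 0.194, 0.001, -0.0]
contact_force: [8.7, 1.8, -7.8]
gripper_width: 0.024
```

Run:
```python
from h import *
s=r.observe();print(s["t"],s["position"],s["gripper_width"],s["contact_force"],s["qpos"][5])
snap("wrist","pics/w5.png");snap("side","pics/s5.png")
f=cv2.imread("pics/s5.png")[130:330,230:430];cv2.imwrite("pics/s5c.png",cv2.resize(f,None,fx=3,fy=3))
```

```text
7.0 [0.51011631 0.1322693  0.35564695] 0.023958193881582254 [ 8.69230961  1.77206706 -7.77412304] 1.3856915751494767
```

View pics/w5.png

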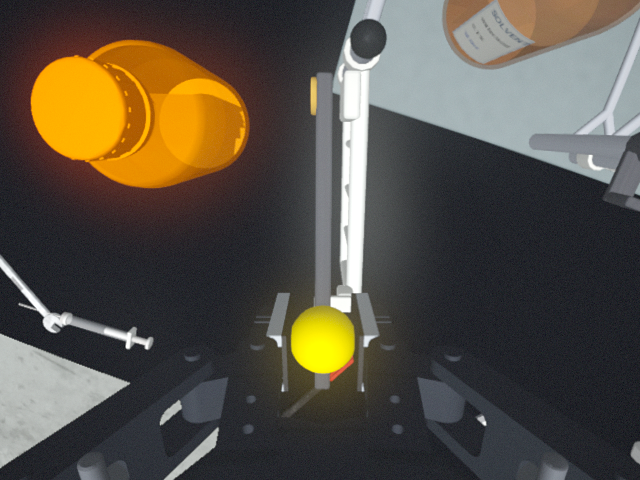

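View pics/s5c.png

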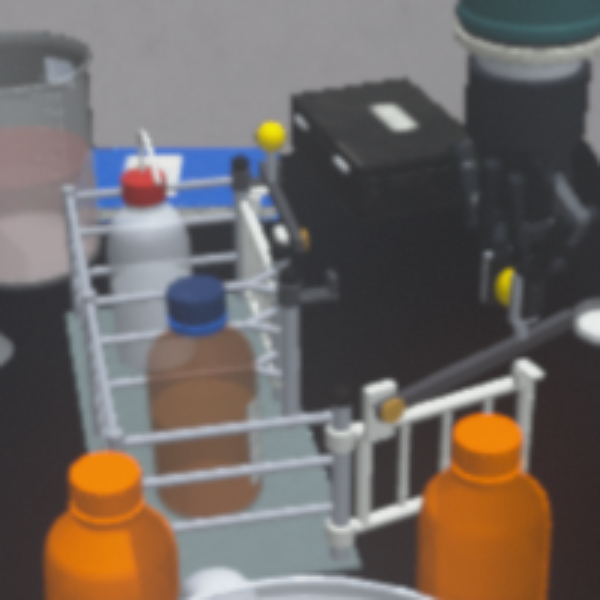

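The gate is at about 74° and the bar is still raised. Lowering it back down its arc to just above its rest, then opening.

Request:
send_rows(deltas=[[[0,0,0],[-2,0,3],15],[[0,0,0],[-4,0,6],15],[[0,0,0],[-6,0,9],15],[[0,0,0],[-7.6,0,12],15],[[0,0,0],[-9.2,0,15],15],[[0,0,0],[-10.7,0,18],15],[[0,0,0],[-11.2,0,19],15],[[0,0,0],[-11.2,0,19],15]])

```text
t: 7.9
position: [0.5002, 0.1278, 0.3372]
eef_rot: [0.981, 0.194, 0.002, -0.0]
contact_force: [16.6, 4.6, -6.9]
gripper_width: 0.0241
```

Request:
send_rows(deltas=[[[0,0,0],[0,0,0],28],[[0,0,0],[0,0,0],34],[[0,0,0],[0,0,0],42],[[0,0,0],[0,0,0],50],[[0,0,0],[0,0,0],50]])

```text
t: 8.4
position: [0.4994, 0.1277, 0.3372]
eef_rot: [0.981, 0.194, 0.0, 0.0]
contact_force: [-0.1, 0.6, 0.3]
gripper_width: 0.05
```

Run:
```python
from h import *
s=r.observe();print(s["t"],s["position"],s["gripper_width"],s["contact_force"],s["qpos"][5])
snap("wrist","pics/w6.png")
```

```text
8.4 [0.49944339 0.12773668 0.33723366] 0.04995414394909965 [-0.12560996  0.63209473  0.25226146] 1.3818026585807994
```

View pics/w6.png

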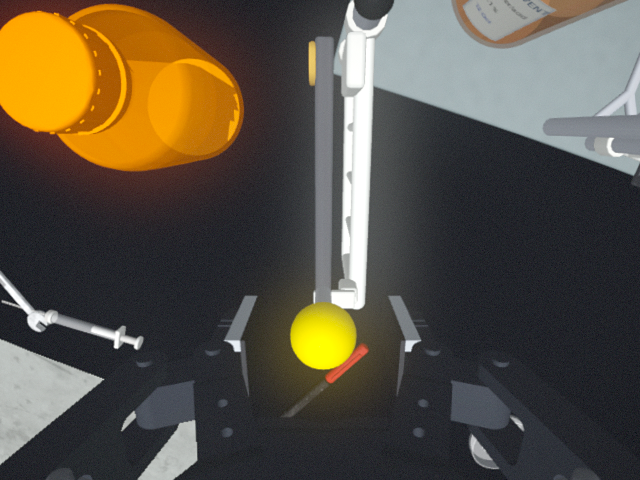

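The ball is free and centred between the open fingers. Retreating straight up, then toward the robot.

Request:
send_rows(deltas=[[[0,0,0],[0,0,-20],50],[[0,0,0],[0,0,-50],50],[[0,0,0],[0,0,-90],50],[[0,0,0],[0,0,-130],50],[[0,0,0],[-20,0,-150],50],[[0,0,0],[-60,0,-150],50],[[0,0,0],[-100,0,-150],50],[[0,0,0],[-120,0,-150],50],[[0,0,0],[-120,0,-150],50],[[0,0,0],[-120,0,-150],50]])

```text
t: 9.45
position: [0.3883, 0.0821, 0.4875]
eef_rot: [0.981, 0.194, 0.001, 0.0]
contact_force: [0.3, 0.1, -0.3]
gripper_width: 0.0503
```

Run:
```python
from h import *
s=r.observe();print(s["t"],s["position"],s["contact_force"])
a=snap("side","pics/s7.png");b=snap("top","pics/t7.png")
A=blobs(a,(22,120,100),(35,255,255));B=blobs(b,(22,120,100),(35,255,255));print(A,B)
o=np.array([.72136,-.02282]);y=np.array([-.1087,.9941]);x=np.array([y[1],-y[0]])
for c,_ in A:
  for e,_ in B:
    p,er=tri([ray(a,*c),ray(b,*e)])
    if max(er)<.004:
      q=np.array([(p[:2]-o)@x,(p[:2]-o)@y])*1e3; v=q-np.array([-75,190])
      print(p.round(4),q.round(1),"r",np.hypot(*v),"angle",np.degrees(np.arctan2(-v[0],-v[1])-np.arctan2(20,130)))
for n in "st":
  f=cv2.imread(f"pics/{n}7.png");f=f[130:330,230:480] if n=="s" else f[170:330,170:450]
  cv2.imwrite(f"pics/{n}7c.png",cv2.resize(f,None,fx=2.8,fy=2.8))
```

```text
9.45 [0.38832414 0.08209932 0.48754477] [ 0.34784697  0.13387101 -0.29890439]
[([319.9, 174.7], [316, 170, 9, 10, 68]), ([405.4, 232.2], [399, 226, 14, 14, 153])] [([413.8, 281.2], [408, 275, 13, 13, 126])]
[ 0.6432 -0.1821  0.1802] [ -95.1 -149.8] r 340.422522300313 angle -5.369529328530205
```

View pics/s7c.png

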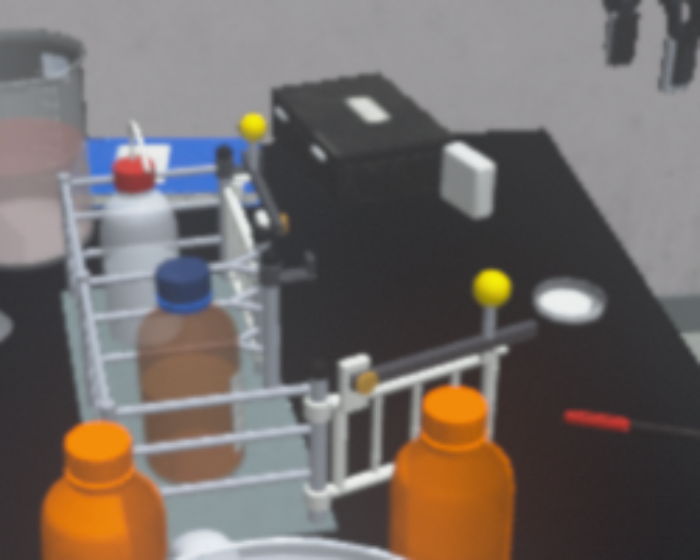

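View pics/t7c.png

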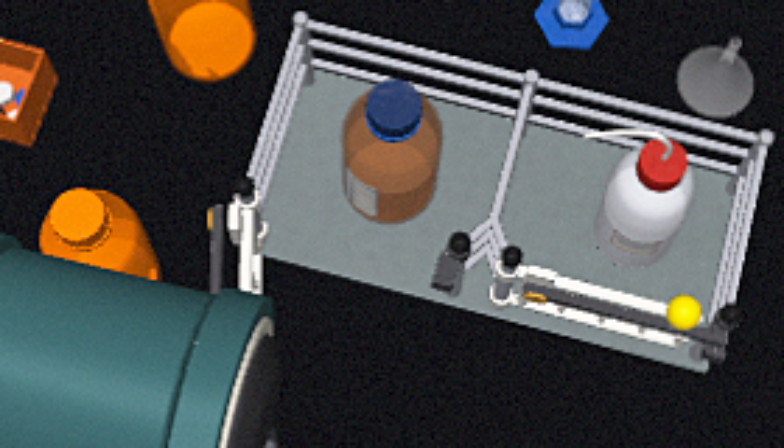

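Run:
```python
from h import *
a=r.read_camera("side")
o=np.array([.72136,-.02282]);y=np.array([-.1087,.9941]);x=np.array([y[1],-y[0]])
for z in (.18,.19):
  p=onplane(a,405.4,232.2,z);v=np.array([(p[:2]-o)@x,(p[:2]-o)@y])*1e3-np.array([-75,190])
  print(z,p,np.hypot(*v),np.degrees(np.arctan2(-v[0],-v[1])-np.arctan2(20,130)))
```

```text
0.18 [0.49786452 0.12759799 0.18      ] 131.82261016821715 74.2054965266874
0.19 [0.50252355 0.14471725 0.19      ] 124.33447292672828 81.40881327169001
```

With z = 180 mm assumed, the radius about the hinge comes out at 131.8 mm (131.5 expected with the bar down), and the angle at 74°. Handing in.

```bash
python3 -c "
from bench import r
print(r.job_done())"
```

```text
the job is handed in; nothing more can be done
None
```

I lifted the latch bar of the left gate, the one in front of the brown bottle, by its yellow knob. I swung that gate open to about 74°, lowered the bar, let go and moved the arm clear. The job was handed in at about 9.5 s.

**Gate and bar:** the last side view puts the left knob 131.8 mm from the hinge at a height of 180 mm; 131.5 mm is expected with the bar down. This comes from one camera, because the arm hid the left knob in the last top view. The side picture shows the bar lying along the gate.

**Rest of the scene:** the right knob is at its latched position to within 0.3 mm, and the brown bottle is standing in its bay. The robot is touching nothing, with forces near zero. The highest force I read during the job was about 19 N, just before letting go of the knob. No check failed or disagreed.

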